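# Register a box cover in the drilling jig

## Robot

A 6-joint arm with a two-finger parallel gripper is mounted at the origin on the work surface. World frame = base frame: x ahead of the robot, y to its left, z up, the work surface at z = 0. Lengths are in m, angles in rad, forces in N, time in s.
With the tool pointing down it reaches from about 0.35 to 0.775 m from the base axis. Payload 7.3 kg.
Tool frame: the origin (TCP) lies at the centre of the arm's flange, where the gripper is bolted on; the fingertips stand 178 mm ahead of it and the grasp point (between the pads) lies 159 mm ahead of it; x points along the fingers, y is the direction in which the jaws open and shut, and the axes are right-handed (so a half turn about x gives the same grasp; the last joint's range is limited). The gripper opens to 92 mm and grips with 3 to 60 N. Pads are 19 mm wide; open, the fingers measure 130 mm over their backs; the gripper's body (75 mm by 190 mm) begins 47 mm behind the grasp point.
Start: joints at [-1.36, 0.342, 1.524, -0, 1.275, -0.146], TCP at [0.183, -0.492, 0.405] pointing down, gripper open.
Joint ranges: [-2.53, 2.53], [-0.77, 2.02], [0.04, 2.7], [-1, 4.14], [0.28, 2.66], [-3.11, 3.11]. Speed limits (rad/s): [2.57, 2.57, 3.14, 3.14, 3.14, 3.14].

## Interface

Orientations are given as [roll, pitch, yaw] about the fixed x, y, z axes, in that order (R = Rz(yaw) Ry(pitch) Rx(roll)).
In Python, from cell import readout, cams, workorder gives the robot as it stands.
- The arm moves only by the shell command python3 -m inch 'ROWS' [FORCE]. ROWS is text: rows parted by semicolons, each of 5 numbers parted by spaces: the shift along the world's x, y, z in mm, then the turn about the world's z in rad, then the opening, from 0 (shut) to 1 (fully open). A call has 1 to 8 rows; each row shifts and turns the commanded pose from where the row before left it; what a row does not reach is not made up. A row lasts 1/12 s, in which the tool goes at most 41.7 mm and 7.16 degrees, less where a joint would pass 70% of its speed; a pose out of reach is approached as far as the arm can. A call is refused whole if a number of a shift passes 41.7 or a number of a turn 0.125, either way. A call with a gripper value outside its range is refused whole. The fingers move at their own pace and stop on an object; FORCE is the grip in N (left out, the last holds). Time passes only in rows, so rows that do not move let the fingers close. It gives the time, the measured TCP pose, the force and the opening at its end, in the units of the state.
- readout.observe(): the state, without advancing time (a new reading comes with each control period).
- cams.read_camera(name): name is "scene" or "top"; returns a dict with "color" (384x512x3 uint8, red, green, blue), "fx", "fy", "cx", "cy" (pixels), "world_to_cam" (4x4, takes a point from world to camera coordinates). Camera axes: x right, y down, z forward; pixel columns grow to the right and rows downward; lengths in m; the calibration is good to about 2 mm. A picture is of the moment at which its call begins. There is no depth.
- workorder.hand_in(): hands the job in, once; it reports no verdict.
The state is a dict: "time": time; "qpos": joint angles; "qvel": joint speeds; "joint_efforts": joint torques, N m; "tool_pos": TCP position; "tool_rot": TCP orientation; "contact_force": force on the tool from outside, world axes, zero at the start; "torque": the same for the moment, N m; "opening": finger opening in m.
Only numpy, scipy, OpenCV 4.12 (cv2) and the standard library are available. Lean on these libraries where they do the work, as an engineer would, in place of code of your own. Each camera call takes 0.05 s, during which the arm holds its last target.

## Task

Push the octagonal metal box cover along the jig plate into the corner until one flat edge lies flush against each of the two stop bars. Then swing the jig's keeper arm by its upright pin over the cover, all the way to its end stop, and let go. Leave the other parts and tools where they are.

Things in the scene. Friction and masses are not known exactly. Their poses are not given: they have to be found in the camera images.
- cover: Galvanized steel box cover: a flat regular octagon, 100 mm across flats, 12 mm thick, sides 41 mm long, about 0.2 kg, smooth (friction about 0.25), loose on the jig plate, too wide to grip. Origin at the centre of its underside, z up; x and y axes square to flat sides. The outline repeats every 45 degrees; any flats may go to the bars.
- jig: Fixed jig: dark wooden plate 230 x 230 x 12 mm, origin at the centre of its underside, z up. Two steel stop bars, 20 mm wide, rise 14 mm above the plate: one along y, inner face at x = +80 mm (y -95 to +100 mm); one along x, inner face at y = +80 mm (x -95 to +80 mm), square to each other. The -x and -y sides are open; the cover starts 35 to 75 mm short of each bar.
- home (a point): Point on the plate's upper surface (12 mm above the bench), 50 mm from the inner face of each stop bar, at jig x = +30, y = +30 mm, axes parallel to the jig's: the cover's origin lies here when it is home. A cover pushed at its middle while turned more than about 8 degrees from square jams corner-on against a bar; pushing it off-centre first turns it square.
- keeper (a joint): Angle of the keeper in rad: 0 parked, along the top of the stop bar at +x, pointing to the jig's -y; it turns clockwise seen from above, and 1.57 (its end stop) points to the jig's -x, over the cover. Stays where left (0.04 N m of friction). Starts at 0 to 0.25.
- keeper_pin (a point): Middle of the top of the keeper's upright steel pin: round, 12 mm diameter, 28 mm tall, rising from the arm's upper face; 61 mm above the bench, 60 mm from the pivot.
- keeper_pivot (a point): Pivot of the keeper, on the upper face of its arm (33 mm above the bench), at jig x = +90, y = +30 mm. The steel arm is flat, 18 mm wide, 6 mm thick, reaches 71 mm from the pivot and passes 3 mm above the cover; its brass pivot head is 4 mm high.
- locknut_a: Bystander: steel conduit locknut with six lugs, 42 mm across, 6 mm thick, in the parts tray (a steel tray 240 x 280 x 40 mm on the left of the bench). Origin: centre of its underside.
- locknut_b: Bystander: the same kind of locknut, lying on the bench just beyond the jig's open -y side. Origin: centre of its underside.
- rose: Bystander: black ceiling rose, round, 80 mm diameter, 32 mm high, in the tray. Origin: centre of its underside.
- pliers: Bystander: pliers with red handles, about 200 mm long, 12 mm high, in the tray. Origin: near the middle, on the underside.
- screwdriver: Bystander: screwdriver with black handle, 180 mm long, lying on the bench beyond the jig's +x side. Origin: at its middle, underside.
- coupling: Bystander: grey plastic conduit coupling, an upright tube of 32 mm diameter, 45 mm high, on the bench beyond the jig's -y side. Origin: centre of its underside.
Mind the look-alikes: they are no part of the job. There is more than one size of the cover; the job needs the largest.

How it is judged:
By the outcome, as a careful person would: the job done as asked, in the order asked, and still so for the second after the job is handed in, with the robot touching nothing.
It also fails if it takes over 70 s, if anything falls off the work surface, if the arm or the gripper's body presses on something with over 40 N, if the wrist force passes 120 N, or if a joint passes its speed limit or range.

## Working session

There is one attempt and no reset: what is moved stays moved. The work goes in short steps, Python scripts to look and compute and a shell command to move; the robot and the scene stay as the last step left them, time stands still between calls to the robot, and variables do not carry over. Pictures are saved under pics/ and viewed, and the job is handed in when it is done.

```bash
ls; mkdir -p pics; python3 - <<'E'
from cell import readout, cams, workorder
import cv2
print(readout.observe())
for n in("scene","top"):
    c=cams.read_camera(n); cv2.imwrite(f"pics/{n}0.png",c["color"][:,:,::-1]); print(n,c["fx"],c["fy"],c["cx"],c["cy"],c["world_to_cam"].tolist())
E
```

```text
pics
{'time': 0.0, 'qpos': array([-1.36001338e+00,  3.42706904e-01,  1.52506258e+00,  1.06967164e-05,
        1.27538066e+00, -1.45992890e-01]), 'qvel': array([ 0.00043946,  0.00098248, -0.00068925,  0.00146549, -0.00050359,
        0.00060378]), 'joint_efforts': array([ 6.93579950e-04, -4.31241381e+01, -2.44213593e+01,  7.19156535e-02,
        5.60371298e-02, -1.28886263e-04]), 'tool_pos': array([ 0.18335308, -0.4917829 ,  0.40403705]), 'tool_rot': array([-1.72335641,  1.5692388 ,  1.77500895]), 'contact_force': array([ 0.61603088,  0.82346995, -0.00246715]), 'torque': array([-0.01896292, -0.04155188, -0.02534436]), 'opening': 0.09166508146822641}
scene 431.46097945486616 431.46097945486616 255.86745187483695 197.4079944419722 [[-0.2715658022419822, 0.962399501115202, -0.006262212538608243, -0.02846545106947088], [0.7154488506413051, 0.19752165203982916, -0.670162770594944, -0.38606343100370594], [-0.6437273935205055, -0.18647358319254428, -0.7421877428269947, 1.6038302983746942], [0.0, 0.0, 0.0, 1.0]]
top 374.00822593825654 374.00822593825654 262.869808508013 196.2339935834673 [[-0.02484284792363857, -0.9995740489495062, 0.015315141975620363, 0.20729315496636708], [-0.9861951363521555, 0.021995745400049123, -0.1641198958677768, 0.5609883319497525], [0.16371312086206366, -0.019180924143186125, -0.9863215024557747, 1.0493999567185437], [0.0, 0.0, 0.0, 1.0]]
```

View pics/scene0.png

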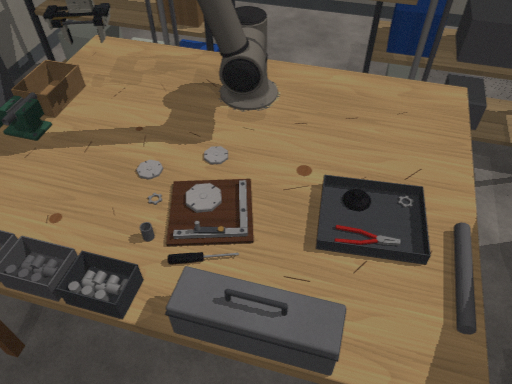

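View pics/top0.png

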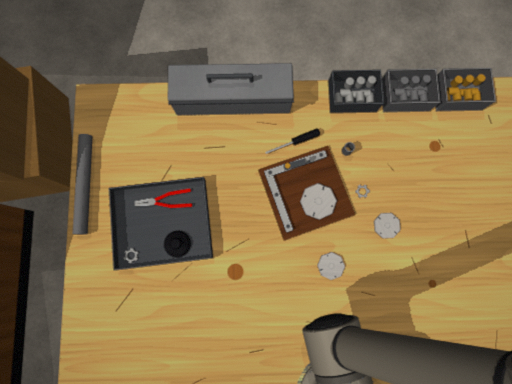

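The top view shows three octagons: (319,201) on the jig plate, and smaller ones at (387,225) and (331,265) on the bench. The jig is centred near (307,193), with the keeper on the upper bar at about (305,163). I'll check with an enlarged crop.

```bash
python3 - <<'E'
import cv2
a=cv2.imread("pics/top0.png"); cv2.imwrite("pics/c1.png",cv2.resize(a[135:285,245:415],(765,675)[:2] and (680,600),interpolation=cv2.INTER_CUBIC))
a=cv2.imread("pics/scene0.png"); cv2.imwrite("pics/c2.png",cv2.resize(a[170:270,135:265],(780,600),interpolation=cv2.INTER_CUBIC))
E
```

```text
(no output)
```

View pics/c1.png

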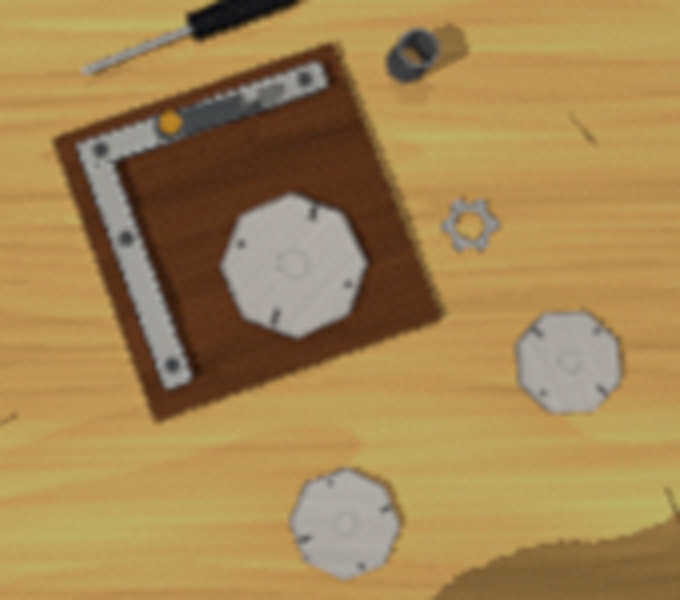

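View pics/c2.png

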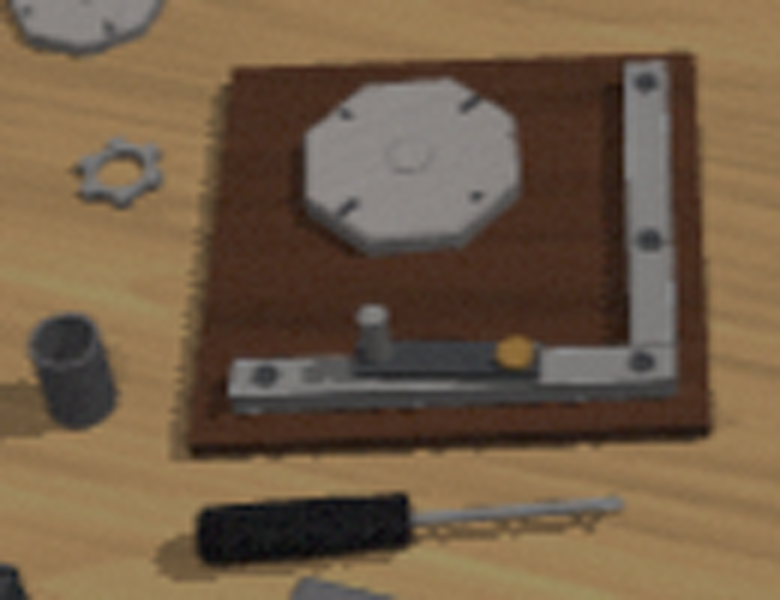

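The largest octagon is the one on the jig plate (crop 1 at (294,265), about 147 px wide, against about 107–110 for the two decoys). The keeper is parked with its pivot at crop 1 (170,123). Next I'll fit the poses.

```bash
cat > h.py <<'E'
import numpy as np, cv2
from scipy.optimize import least_squares
from cell import readout, cams
def proj(c,P):
    P=np.atleast_2d(P); q=P@c["world_to_cam"][:3,:3].T+c["world_to_cam"][:3,3]
    return np.c_[c["fx"]*q[:,0]/q[:,2]+c["cx"],c["fy"]*q[:,1]/q[:,2]+c["cy"]]
def place(p,L):
    c,s=np.cos(p[2]),np.sin(p[2]); L=np.atleast_2d(L).astype(float)
    return np.c_[p[0]+c*L[:,0]-s*L[:,1],p[1]+s*L[:,0]+c*L[:,1],L[:,2]]
def unproj(c,uv,z):
    R=c["world_to_cam"][:3,:3];t=c["world_to_cam"][:3,3]
    d=R.T@np.array([(uv[0]-c["cx"])/c["fx"],(uv[1]-c["cy"])/c["fy"],1]);o=-R.T@t
    return o+d*(z-o[2])/d[2]
def fit(obs,p0):
    f=lambda p:np.concatenate([(proj(c,place(p,L))-uv).ravel() for c,L,uv in obs])
    r=least_squares(f,p0,loss='soft_l1'); return r.x, np.sqrt(np.mean(f(r.x)**2))
def octo(z): 
    r=.05/np.cos(np.pi/8); a=np.pi/8+np.arange(8)*np.pi/4
    return np.c_[r*np.cos(a),r*np.sin(a),np.full(8,z)]
E
python3 - <<'E'
from h import *
t=cams.read_camera("top");s=cams.read_camera("scene")
T=lambda l:np.array(l)/4+[245,135]-[.375,.375]
S=lambda l:np.array(l)/6+[135,170]-[.417,.417]
J=.001*np.array([[115,115,12],[115,-115,12],[-115,-115,12],[-115,115,12]])
tj=T([(55,138),(338,42),(443,315),(157,420)]); sj=S([(708,435),(192,450),(231,70),(690,55)])
# note scene bottom corners: top edge of plate approx (435/440)
for obs in([(t,J,tj)],[(s,J,sj)],[(t,J,tj),(s,J,sj)]):
    print(fit(obs,[.5,-.1,.3]))
to=T([(291,193),(344,212),(367,265),(347,316),(296,338),(242,321),(221,267),(239,212)])
so=S([(360,83),(450,78),(515,125),(520,185),(460,240),(370,250),(308,202),(305,130)])
pj,_=fit([(t,J,tj),(s,J,sj)],[.5,-.1,.3])
c0=unproj(t,to.mean(0),.024)
def match(c,uv,p):
    P=proj(c,place(p,octo(.024)));i=[np.argmin(((P-u)**2).sum(1)) for u in uv];return octo(.024)[i]
for which in([0],[1],[0,1]):
  best=None
  for a in np.linspace(-.39,.39,9):
    p=np.array([c0[0],c0[1],a])
    for _ in range(4):
        obs=[[(t,match(t,to,p),to),(s,match(s,so,p),so)][k] for k in which]
        p,e=fit(obs,p)
    if best is None or e<best[1]: best=(p,e)
  p=best[0]; d=p[:2]-pj[:2];c_,s_=np.cos(pj[2]),np.sin(pj[2])
  print(which,best,"jig frame",c_*d[0]+s_*d[1],-s_*d[0]+c_*d[1],np.degrees((p[2]-pj[2]+np.pi/8)%(np.pi/4)-np.pi/8))
print(unproj(t,T([(170,123)])[0],.037),unproj(s,S([(515,347)])[0],.037),place(pj,[[.09,.03,.033]]))
print(unproj(s,S([(373,314)])[0],.061))
print("home",place(pj,[[.03,.03,.012]]),place(pj,[[.09,-.03,.061]]))
E
```

```text
(array([0.58364045, 0.06028232, 0.31397603]), np.float64(0.5727883881996801))
(array([0.58163322, 0.06183181, 0.31668635]), np.float64(0.6276214386196112))
(array([0.58260551, 0.06108476, 0.31472127]), np.float64(0.6922311968670517))
[0] (array([ 0.55132444,  0.02963257, -0.40419246]), np.float64(0.42507321292352446)) jig frame -0.039480698052543915 -0.020224244332232078 3.8092775994866033
[1] (array([ 0.54991975,  0.02915006, -0.40192554]), np.float64(0.6115059879097744)) jig frame -0.040965757450197496 -0.020248226383644468 3.9391627634630972
[0, 1] (array([ 0.55085296,  0.02951781, -0.40219537]), np.float64(0.5523628138385791)) jig frame -0.03996455074446255 -0.020187421223474895 3.923702661641324
[0.65891561 0.1190044  0.037     ] [0.65227033 0.11700045 0.037     ] [[0.65889841 0.11747087 0.033     ]]
[0.66892847 0.05972843 0.061     ]
home [[0.60184545 0.09889778 0.012     ]] [[0.6774715  0.06041791 0.061     ]]
```

```bash
cat >> h.py <<'E'
from scipy.spatial.transform import Rotation as Ro
PJ=np.array([0.58260551,0.06108476,0.31472127])
def jig(x,y): return place(PJ,[[x/1000,y/1000,0]])[0][:2]
def st():
    o=readout.observe();R=Ro.from_euler('xyz',o["tool_rot"]).as_matrix()
    p=o["tool_pos"];d=p[:2]-PJ[:2];c,s=np.cos(PJ[2]),np.sin(PJ[2])
    yaw=np.arctan2(R[1,1],R[0,1])
    print("t",round(o["time"],2),"p",(p*1000).round(1),"jig",(1000*np.array([c*d[0]+s*d[1],-s*d[0]+c*d[1]])).round(1),"jaw yaw in jig deg",round(np.degrees(yaw-PJ[2]),1),"x",R[:,0].round(3),"q",o["qpos"].round(2),"F",o["contact_force"].round(1),"op",round(o["opening"],4))
    return p
E
python3 - <<'E'
from h import *
p=st()
for n,j in dict(start=(-90,-70),home=(30,30)).items(): print(n,jig(*j)*1000,(jig(*j)-p[:2])*1000)
E
```

```text
t 0.2 p [ 183.4 -491.9  404.3] jig [-550.8 -402.2] jaw yaw in jig deg -87.6 x [-0.     0.001 -1.   ] q [-1.36  0.34  1.52 -0.    1.28 -0.15] F [-0.  -0.2 -0. ] op 0.0918
start [518.69466832 -33.33665873] [335.32576748 458.52572001]
home [601.8454476   98.89778423] [418.47654676 590.76016297]
```

```bash
python3 -m inch '21 28.7 0 0.0465 0;21 28.7 0 0.0465 0;21 28.7 0 0.0465 0;21 28.7 0 0.0465 0;21 28.7 0 0.0465 0;21 28.7 0 0.0465 0;21 28.7 0 0.0465 0;21 28.7 0 0.0465 0' 20
python3 -m inch '21 28.7 0 0.0465 0;21 28.7 0 0.0465 0;21 28.7 0 0.0465 0;21 28.7 0 0.0465 0;21 28.7 0 0.0465 0;21 28.7 0 0.0465 0;21 28.7 0 0.0465 0;21 28.7 0 0.0465 0'
python3 -m inch '0 0 -30 0 0;0 0 -30 0 0;0 0 -30 0 0;0 0 -30 0 0;0 0 0 0 0;0 0 0 0 0'
python3 - <<'E'
from h import *
p=st(); print((jig(-90,-70)-p[:2])*1000)
for n in("scene","top"): cv2.imwrite(f"pics/{n}1.png",cams.read_camera(n)["color"][:,:,::-1])
E
```

```text
time: 0.87
tool_pos: [0.352, -0.2607, 0.4048]
tool_rot: [1.607, 1.571, -0.804]
contact_force: [0.7, -0.8, -0.2]
opening: 0.0433
time: 1.53
tool_pos: [0.5201, -0.031, 0.4047]
tool_rot: [-0.131, 1.571, -2.17]
contact_force: [0.6, -0.9, 1.1]
opening: 0.0
time: 2.03
tool_pos: [0.5192, -0.0327, 0.284]
tool_rot: [-1.308, 1.567, 2.935]
contact_force: [-0.7, -1.0, 0.3]
opening: 0.0005
t 2.03 p [519.2 -32.7 284. ] jig [-89.3 -69.5] jaw yaw in jig deg -45.0 x [-0.003  0.001 -1.   ] q [-0.21  0.46  1.7  -0.    0.98  0.26] F [-0.7 -1.   0.3] op 0.0005
[-0.49091825 -0.65584274]
```

View pics/scene1.png

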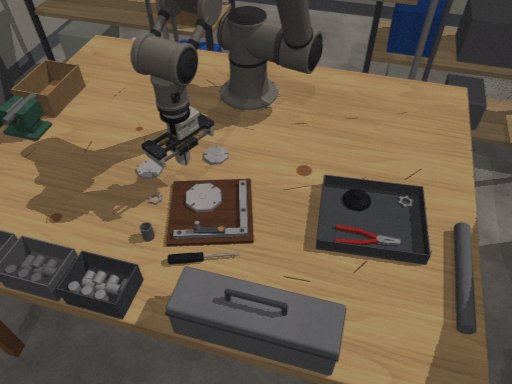

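Closed fingertips hang just off the cover's open-corner diagonal flat, at about (183,157) and still high. I'll lower them to 17 mm above the bench.

```bash
python3 -m inch '0 0 -30 0 0;0 0 -30 0 0;0 0 -20 0 0;0 0 -9 0 0;0 0 0 0 0;0 0 0 0 0'
python3 - <<'E'
from h import *
p=st(); a=np.array([-82,-62]);
for n in [(-12,-12)]: print(n,(jig(*n)-p[:2])*1000)
for n in("scene","top"):
  c=cams.read_camera(n)["color"][:,:,::-1]; c=c[135:270,120:300] if n=="scene" else c[135:270,245:425]
  cv2.imwrite(f"pics/{n}2.png",cv2.resize(c,None,fx=4,fy=4,interpolation=2))
E
```

```text
time: 2.63
tool_pos: [0.5202, -0.0329, 0.1972]
tool_rot: [1.816, 1.568, -0.225]
contact_force: [0.4, 0.4, 0.5]
opening: 0.0005
t 2.63 p [520.2 -32.9 197.2] jig [-88.5 -70.1] jaw yaw in jig deg -45.0 x [ 0.002 -0.001 -1.   ] q [-0.21  0.6   1.77 -0.    0.77  0.26] F [0.4 0.4 0.5] op 0.0005
(-12, -12) [54.73782033 78.90620247]
```

View pics/scene2.png

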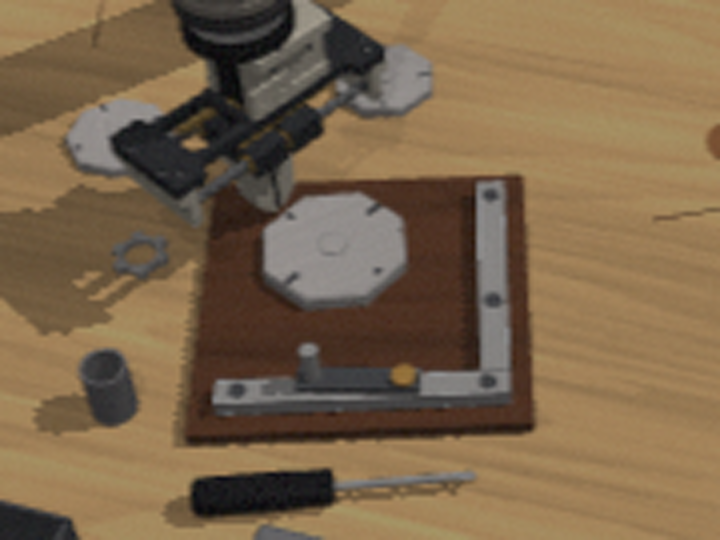

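Fingertips sit at (268,205), facing the cover's diagonal flat with a small gap. Pushing slowly along the jig's (76,58) direction.

```bash
python3 -m inch '0 0 -2 0 0;3.4 4.9 0 0 0;3.4 4.9 0 0 0;3.4 4.9 0 0 0;3.4 4.9 0 0 0;3.4 4.9 0 0 0;3.4 4.9 0 0 0;0 0 0 0 0'
python3 - <<'E'
from h import *
p=st(); a=np.array([-82,-62]);
for n in("scene","top"):
  c=cams.read_camera(n)["color"][:,:,::-1]; c=c[135:270,120:300] if n=="scene" else c[135:270,245:425]
  cv2.imwrite(f"pics/{n}3.png",cv2.resize(c,None,fx=4,fy=4,interpolation=2))
E
```

```text
time: 3.4
tool_pos: [0.5405, -0.0023, 0.1937]
tool_rot: [2.199, 1.57, 0.159]
contact_force: [0.8, 0.0, 0.5]
opening: 0.0007
t 3.4 p [540.5  -2.3 193.7] jig [-59.7 -47.2] jaw yaw in jig deg -44.9 x [ 0.001  0.    -1.   ] q [-0.15  0.63  1.72  0.    0.79  0.32] F [0.8 0.  0.5] op 0.0007
```

View pics/scene3.png

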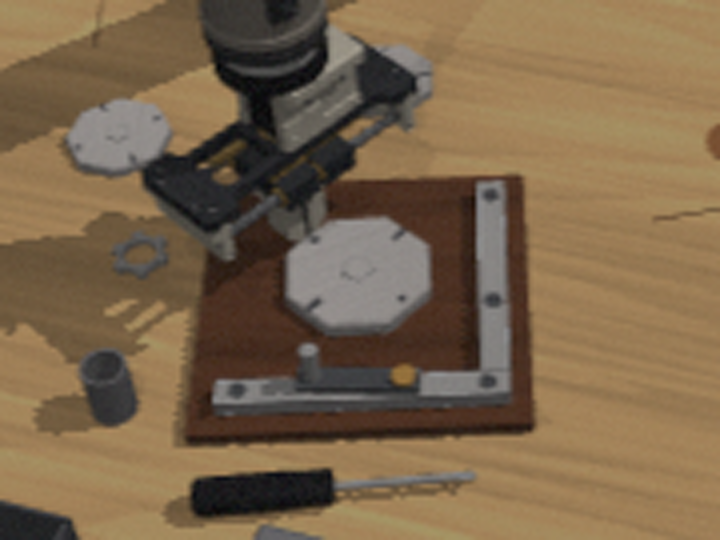

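View pics/top3.png

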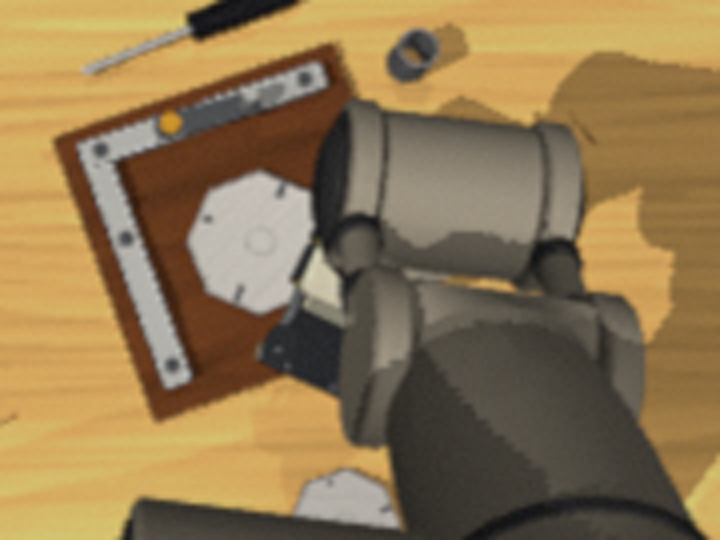

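The cover has moved, with the fingertips on its flat near scene crop (310,225). Its vertices are readable, so I'll measure where it is.

```bash
cat >> h.py <<'E'
def cover(cam,verts,off,k=4):
    s=cams.read_camera(cam); uv=np.array(verts)/k+off-(k-1)/2/k
    c0=unproj(s,uv.mean(0),.024); best=None
    for a in np.linspace(-.39,.39,9):
        p=np.array([c0[0],c0[1],a])
        for _ in range(4):
            P=proj(s,place(p,octo(.024)));L=octo(.024)[[np.argmin(((P-u)**2).sum(1)) for u in uv]]
            p,e=fit([(s,L,uv)],p)
        if best is None or e<best[1]: best=(p,e)
    p,e=best; d=p[:2]-PJ[:2];c,q=np.cos(PJ[2]),np.sin(PJ[2])
    print("cover jig mm",1000*(c*d[0]+q*d[1]),1000*(-q*d[0]+c*d[1]),"deg",np.degrees((p[2]-PJ[2]+np.pi/8)%(np.pi/4)-np.pi/8),"rms",e)
E
python3 - <<'E'
from h import *
cover("scene",[(322,221),(391,216),(430,244),(431,283),(388,327),(322,323),(287,295),(287,256)],[120,135])
cover("top",[(262,170),(205,188),(189,241),(209,293),(264,314)],[245,135])
E
```

```text
cover jig mm -18.552899632697006 -2.6407578536735974 deg 1.802636872188542 rms 0.8325715187456122
cover jig mm -3.9892594109018753 12.099951378781302 deg -20.212560450632246 rms 2.9379427282020925
```

```bash
python3 -m inch '3.4 4.8 0 0 0;3.4 4.8 0 0 0;3.4 4.8 0 0 0;3.4 4.8 0 0 0;3.4 4.8 0 0 0;3.4 4.8 0 0 0;3.4 4.8 0 0 0;0 0 0 0 0'
python3 - <<'E'
from h import *
p=st(); 
for n in("scene","top"):
  c=cams.read_camera(n)["color"][:,:,::-1]; c=c[135:270,120:300] if n=="scene" else c[135:270,245:425]
  cv2.imwrite(f"pics/{n}4.png",cv2.resize(c,None,fx=4,fy=4,interpolation=2))
E
```

```text
time: 4.27
tool_pos: [0.5643, 0.0313, 0.1938]
tool_rot: [2.212, 1.57, 0.172]
contact_force: [0.6, -0.4, 0.4]
opening: 0.0006
t 4.27 p [564.3  31.3 193.8] jig [-26.7 -22.7] jaw yaw in jig deg -44.9 x [ 0.001  0.    -1.   ] q [-0.08  0.66  1.65  0.    0.83  0.39] F [ 0.6 -0.4  0.4] op 0.0006
```

View pics/scene4.png

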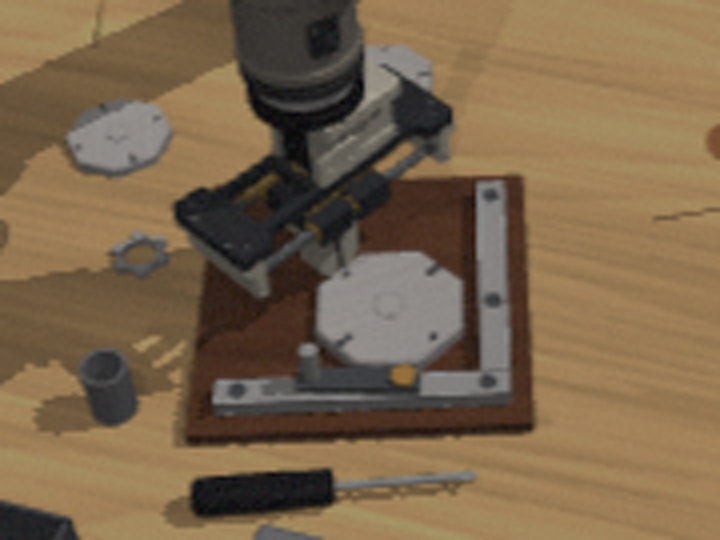

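View pics/top4.png

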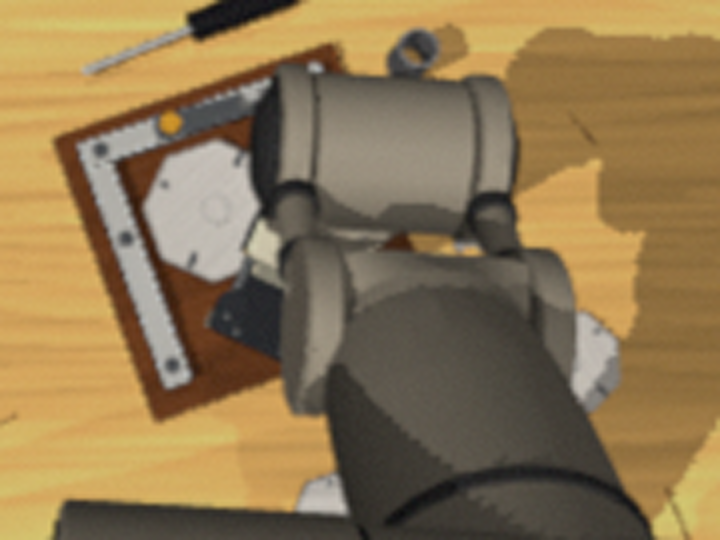

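The cover is square and roughly 15/11 mm short of the bars (scene crop centre (390,305)). I'll continue in slower steps and watch the force.

```bash
python3 -m inch '2.1 2.9 0 0 0;2.1 2.9 0 0 0;2.1 2.9 0 0 0;2.1 2.9 0 0 0;1 1.5 0 0 0;0 0 0 0 0'
python3 -m inch '0.6 1.2 0 0 0;0 0 0 0 0'
python3 -m inch '0.6 1.2 0 0 0;0 0 0 0 0'
python3 - <<'E'
from h import *
p=st(); 
for n in("scene","top"):
  c=cams.read_camera(n)["color"][:,:,::-1]; c=c[135:270,120:300] if n=="scene" else c[135:270,245:425]
  cv2.imwrite(f"pics/{n}5.png",cv2.resize(c,None,fx=4,fy=4,interpolation=2))
E
```

```text
time: 4.87
tool_pos: [0.5728, 0.0434, 0.1936]
tool_rot: [-0.716, 1.569, -2.756]
contact_force: [-1.9, -2.7, 0.1]
opening: 0.0003
time: 5.03
tool_pos: [0.5729, 0.0441, 0.1936]
tool_rot: [-0.713, 1.568, -2.754]
contact_force: [-4.9, -5.1, 2.8]
opening: 0.0008
time: 5.2
tool_pos: [0.573, 0.0449, 0.1935]
tool_rot: [-0.718, 1.566, -2.759]
contact_force: [-6.6, -6.7, 4.4]
opening: 0.0007
t 5.2 p [573.   44.9 193.5] jig [-14.1 -12.4] jaw yaw in jig deg -44.9 x [-0.005 -0.002 -1.   ] q [-0.05  0.67  1.62 -0.    0.86  0.42] F [-6.6 -6.7  4.4] op 0.0007
```

View pics/scene5.png

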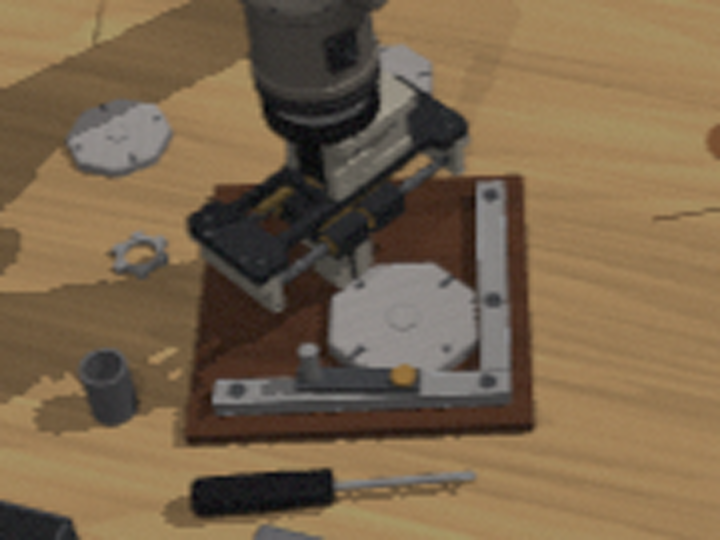

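View pics/top5.png

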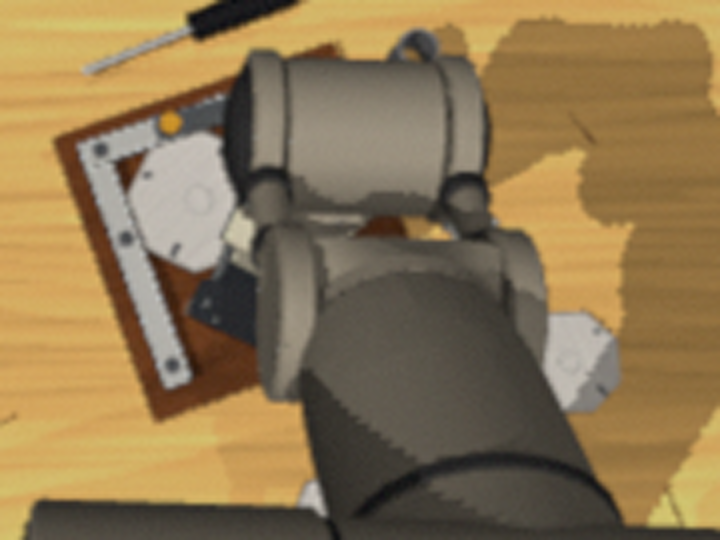

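Both bars seem to be reached: the force is building, and the right side is against or within about 1–2 mm of the y bar at crop (478,300). The force leans towards jig x, so I'll push on with more +y.

```bash
python3 -m inch '0.2 1.5 0 0 0;0 0 0 0 0'
python3 -m inch '0.2 1.5 0 0 0;0 0 0 0 0'
python3 -m inch '0.5 1.5 0 0 0;0 0 0 0 0'
python3 - <<'E'
from h import *
p=st(); 
for n in("scene","top"):
  c=cams.read_camera(n)["color"][:,:,::-1]; c=c[180:250,190:283] if n=="scene" else c[140:240,255:355]
  cv2.imwrite(f"pics/{n}6.png",cv2.resize(c,None,fx=6 if n=="top" else 8,fy=6 if n=="top" else 8,interpolation=2))
E
```

```text
time: 5.47
tool_pos: [0.5729, 0.0461, 0.1934]
tool_rot: [-0.715, 1.565, -2.756]
contact_force: [-9.0, -9.6, 4.3]
opening: 0.0001
time: 5.63
tool_pos: [0.5729, 0.0471, 0.1934]
tool_rot: [-0.635, 1.563, -2.675]
contact_force: [-9.9, -13.4, 6.4]
opening: 0.0004
time: 5.8
tool_pos: [0.5732, 0.0475, 0.1934]
tool_rot: [-0.51, 1.561, -2.55]
contact_force: [-11.8, -18.7, 8.3]
opening: 0.0008
t 5.8 p [573.2  47.5 193.4] jig [-13.2 -10. ] jaw yaw in jig deg -44.9 x [-0.008 -0.005 -1.   ] q [-0.05  0.67  1.61 -0.01  0.86  0.42] F [-11.8 -18.7   8.3] op 0.0008
```

View pics/scene6.png

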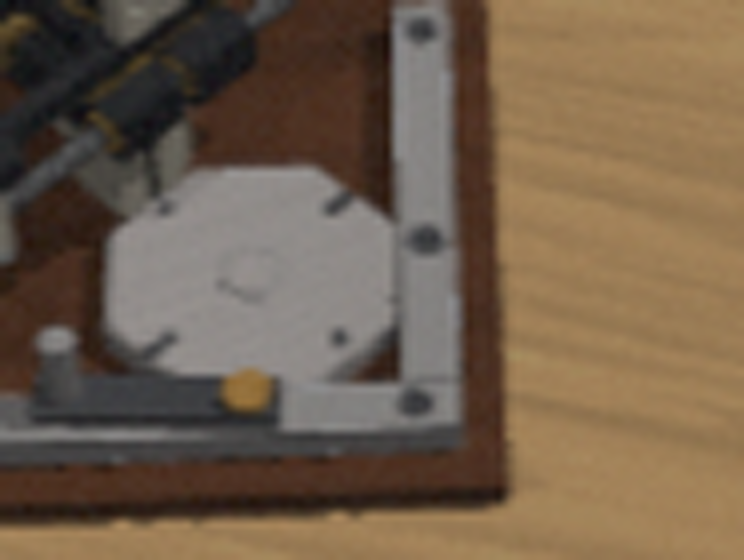

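View pics/top6.png

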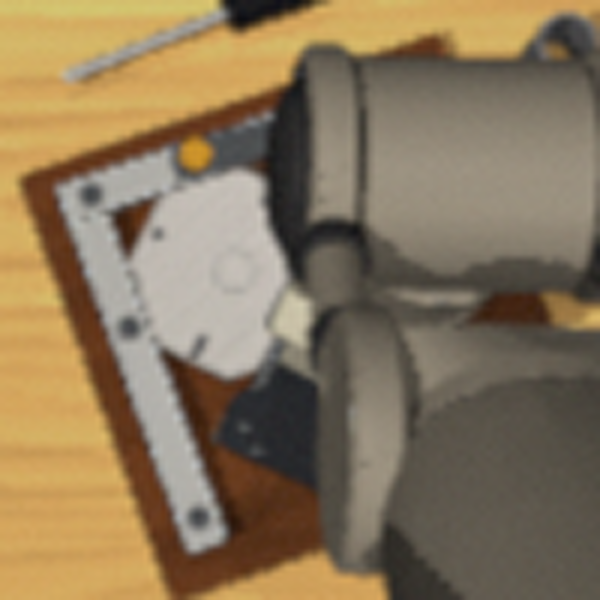

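The force is now near-balanced on both axes (jig about -17, -14 N). Both pictures show the cover's flats against the two bars (scene crop (397,290) and (330,380)). Retreating and checking.

```bash
python3 -m inch '-1 -2 0 0 0;-2 -4 0 0 0;-3 -6 0 0 0;-4 -8 0 0 0;-4 -8 20 0 0;-4 -8 25 0 0.5;0 0 25 0 0.5;0 0 0 0 0.5'
python3 - <<'E'
from h import *
p=st(); 
for n in("scene","top"):
  c=cams.read_camera(n)["color"][:,:,::-1]; c=c[180:250,190:283] if n=="scene" else c[140:240,255:355]
  cv2.imwrite(f"pics/{n}7.png",cv2.resize(c,None,fx=6 if n=="top" else 8,fy=6 if n=="top" else 8,interpolation=2))
E
```

```text
time: 6.57
tool_pos: [0.5583, 0.0135, 0.2685]
tool_rot: [1.955, 1.562, -0.087]
contact_force: [0.6, 0.6, 0.1]
opening: 0.0159
t 6.57 p [558.3  13.5 268.5] jig [-37.8 -37.7] jaw yaw in jig deg -45.0 x [ 0.009 -0.001 -1.   ] q [-0.11  0.54  1.61  0.    0.98  0.36] F [0.6 0.6 0.1] op 0.0159
```

View pics/scene7.png

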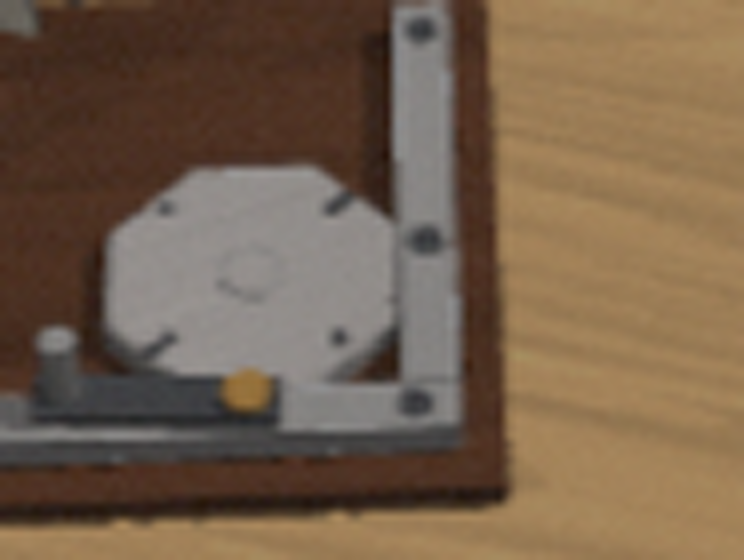

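View pics/top7.png

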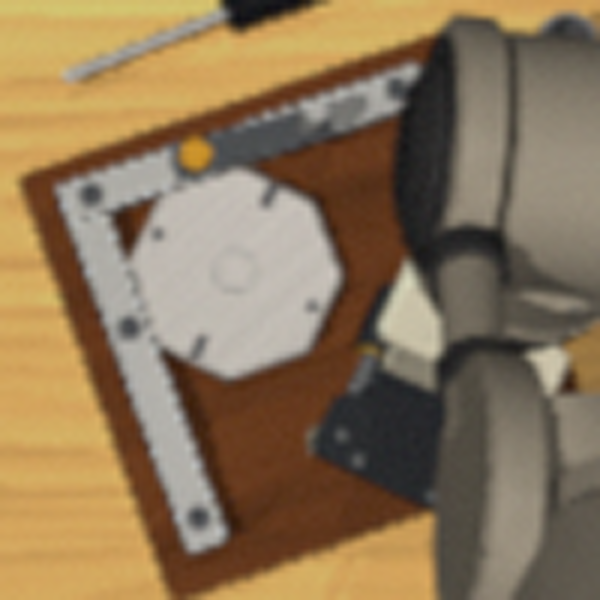

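```bash
python3 - <<'E'
from h import *
cover("scene",[(195,167),(318,165),(396,218),(399,300),(106,240),(106,317)],[190,180],8)
cover("top",[(320,207),(343,272),(311,350),(235,380),(163,348),(133,272),(165,197)],[255,140],6)
# refined jig/pins
s=cams.read_camera("scene");t=cams.read_camera("top")
print("home px scene", (proj(s,place(PJ,[[.03,.03,.024],[.09,.03,.037]]))-[190,180])*8+3.5,"top",(proj(t,place(PJ,[[.03,.03,.024],[.09,.03,.037]]))-[255,140])*6+2.5)
for a in (0,.05,.1,.15,.2,.25):
    print(a,(proj(s,place(PJ,[[.09-.06*np.sin(a),.03-.06*np.cos(a),.061]]))-[190,180])*8+3.5,(proj(t,place(PJ,[[.09-.06*np.sin(a),.03-.06*np.cos(a),.061]]))-[255,140])*6+2.5)
E
```

```text
cover jig mm 24.507305771424058 32.09503185203026 deg 1.0305121993667739 rms 0.6459522006641589
cover jig mm 28.48547263869502 29.728157726969084 deg 1.2196388908277798 rms 0.4938978294105097
home px scene [[247.09475578 283.08556244]
 [241.62401722 398.52025144]] top [[237.36956533 271.30000609]
 [198.32273554 154.72075729]]
0 [[ 49.956524  359.2328696]] [[317.22117095 103.4220639 ]]
0.05 [[ 50.68754043 351.9399334 ]] [[319.2274927  109.07701331]]
0.1 [[ 51.87931502 344.67520567]] [[320.94406221 114.82034138]]
0.15 [[ 53.52640749 337.45656082]] [[322.36625998 120.63793077]]
0.2 [[ 55.62231169 330.30156733]] [[323.49017877 126.51544527]]
0.25 [[ 58.15949477 323.22745026]] [[324.31263683 132.43836356]]
```

```bash
python3 - <<'E'
from h import *
def ov(n,x0,y0,w,h,k,pose,shift,fn):
    c=cams.read_camera(n); im=cv2.resize(c["color"][y0:y0+h,x0:x0+w,::-1],None,fx=k,fy=k,interpolation=2)
    P=(proj(c,place(pose,octo(.024)))+shift-[x0,y0])*k+(k-1)/2
    cv2.polylines(im,[np.round(P*16).astype(int).reshape(-1,1,2)],True,(0,255,0),1,cv2.LINE_AA,4)
    L=.001*np.array([[80,80,26],[80,-95,26],[80,80,26],[-95,80,26]])
    Q=(proj(c,place(PJ,L))+shift-[x0,y0])*k+(k-1)/2
    cv2.polylines(im,[np.round(Q*16).astype(int).reshape(-1,1,2)],False,(0,0,255),1,cv2.LINE_AA,4)
    cv2.imwrite(fn,im)
h=jig(30,30); pose=[h[0],h[1],PJ[2]]
ov("scene",195,195,60,45,12,pose,np.array([5.4,-8.5])/8,"pics/o1.png")
ov("top",262,155,56,50,12,pose,np.array([-.5,0])/1,"pics/o2.png")
E
```

```text
(no output)
```

View pics/o1.png

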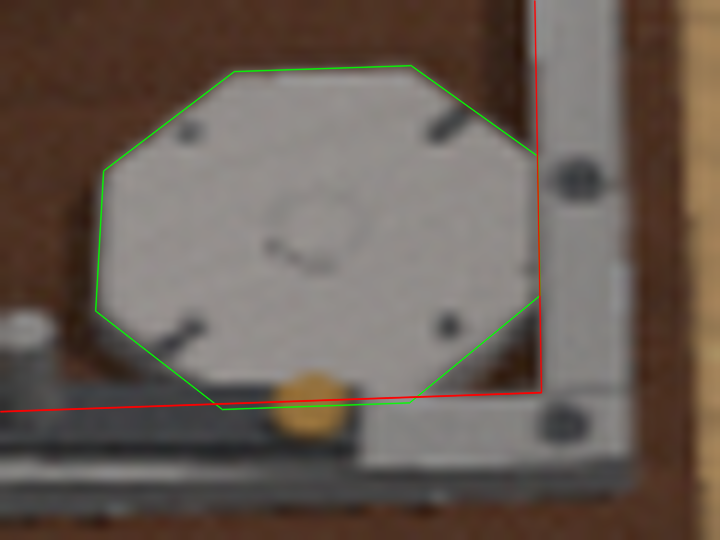

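View pics/o2.png

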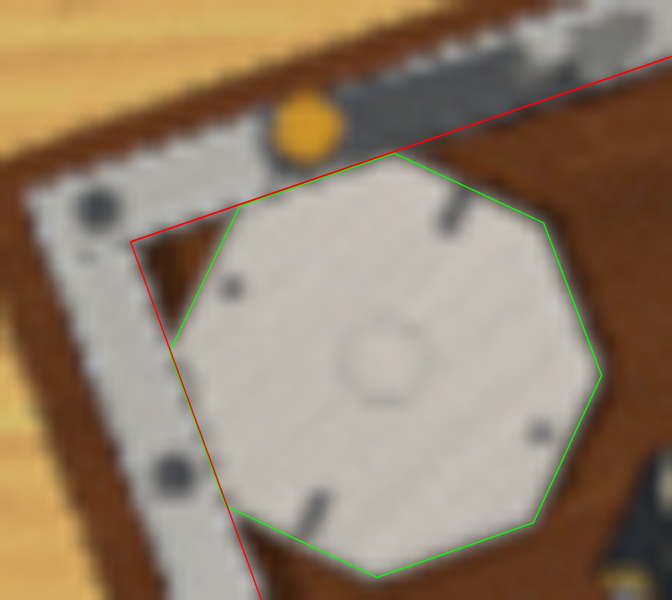

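The cover is home: the predicted home outline fits the image on every side in both overlays. The keeper pin is at about 0.09 rad, jig (84.6,-29.7). I'll move over it with the jaws about 46 mm open, straddling it.

```bash
python3 -m inch '28.5 11.4 0 0 0.5;28.5 11.4 0 0 0.5;28.5 11.4 0 0 0.5;28.5 11.4 0 0 0.5;0 0 0 0 0.5;0 0 0 0 0.5'
python3 - <<'E'
from h import *
p=st(); print((jig(84.6,-29.7)-p[:2])*1000)
c=cams.read_camera("scene")["color"][:,:,::-1][120:255,120:300]
cv2.imwrite("pics/s8.png",cv2.resize(c,None,fx=4,fy=4,interpolation=2))
E
```

```text
time: 7.47
tool_pos: [0.6715, 0.0606, 0.2621]
tool_rot: [-1.066, 1.569, -3.105]
contact_force: [-0.6, -0.6, -0.5]
opening: 0.0457
t 7.47 p [671.5  60.6 262.1] jig [ 84.4 -28. ] jaw yaw in jig deg -44.9 x [-0.002 -0.    -1.   ] q [-0.02  0.74  1.24 -0.    1.16  0.45] F [-0.6 -0.6 -0.5] op 0.0457
[ 0.712949   -1.52375843]
```

View pics/s8.png

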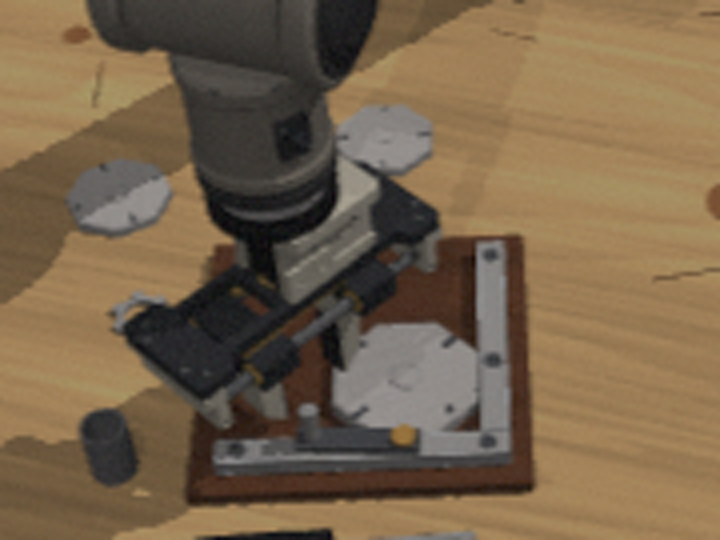

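The fingers at (275,410) and (345,365) bracket the pin at (308,415) once the height difference is allowed for. Lowering.

```bash
python3 -m inch '0.7 -1.5 -15 0 0.5;0 0 -15 0 0.5;0 0 -12 0 0.5;0 0 0 0 0.5;0 0 0 0 0.5'
python3 - <<'E'
from h import *
p=st()
c=cams.read_camera("scene")["color"][:,:,::-1][150:250,150:270]
cv2.imwrite("pics/s9.png",cv2.resize(c,None,fx=6,fy=6,interpolation=2))
# plan: tool centre so that pin touches trailing face: opening g, centre = pin + (g/2-6)*(-1,1)/sqrt2 (jig)
E
```

```text
time: 7.93
tool_pos: [0.6711, 0.0581, 0.2212]
tool_rot: [-1.084, 1.569, -3.125]
contact_force: [0.2, 0.2, -0.3]
opening: 0.0461
t 7.93 p [671.1  58.1 221.2] jig [ 83.3 -30.3] jaw yaw in jig deg -45.0 x [-0.002 -0.    -1.   ] q [-0.03  0.78  1.28 -0.    1.08  0.44] F [ 0.2  0.2 -0.3] op 0.0461
```

View pics/s9.png

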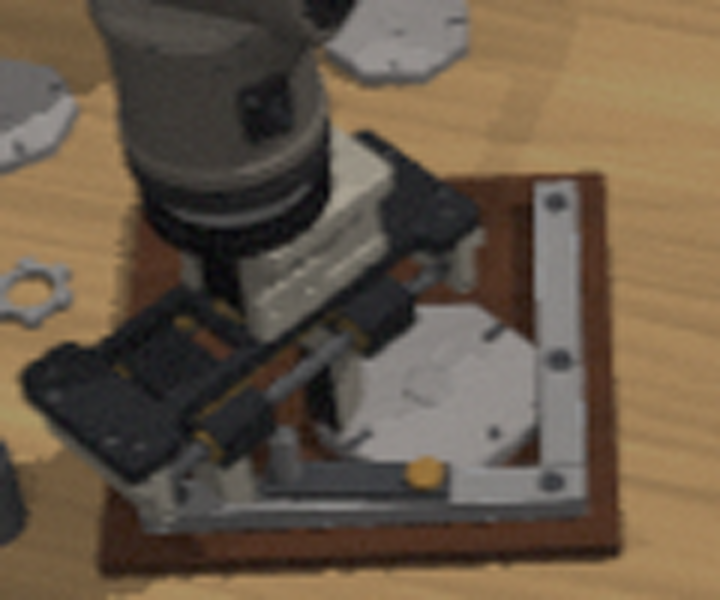

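```bash
python3 - <<'E'
from h import *
p=readout.observe()["tool_pos"]
a=np.linspace(.09,1.6,14); cur=p[:2]*1000
for i,x in enumerate(a):
    o=5.5 
    q=jig(90-60*np.sin(x)-o,30-60*np.cos(x)+o)*1000
    print(i,(q-cur).round(1)); cur=q
E
```

```text
0 [-6.3  4.4]
1 [-6.9 -1.2]
2 [-7.  -0.4]
3 [-7.   0.5]
4 [-6.9  1.3]
5 [-6.7  2. ]
6 [-6.4  2.8]
7 [-6.   3.5]
8 [-5.6  4.2]
9 [-5.   4.8]
10 [-4.4  5.4]
11 [-3.8  5.8]
12 [-3.1  6.2]
13 [-2.3  6.6]
```

```bash
python3 -m inch '0 0 0 0 0.3;0 0 0 0 0.3;-6.3 4.4 0 0 0.3;-6.9 -1.2 0 0 0.3;-7 -0.4 0 0 0.3;-7 0.5 0 0 0.3;0 0 0 0 0.3;0 0 0 0 0.3'
python3 - <<'E'
from h import *
p=st()
c=cams.read_camera("scene")["color"][:,:,::-1][150:250,150:270]
cv2.imwrite("pics/s10.png",cv2.resize(c,None,fx=6,fy=6,interpolation=2))
E
```

```text
time: 8.65
tool_pos: [0.644, 0.062, 0.2218]
tool_rot: [-1.668, 1.57, 2.574]
contact_force: [0.2, 0.2, 0.5]
opening: 0.0275
t 8.65 p [644.   62.  221.8] jig [ 58.6 -18.1] jaw yaw in jig deg -45.0 x [-0.001  0.001 -1.   ] q [-0.02  0.74  1.37  0.    1.03  0.45] F [0.2 0.2 0.5] op 0.0275
```

View pics/s10.png

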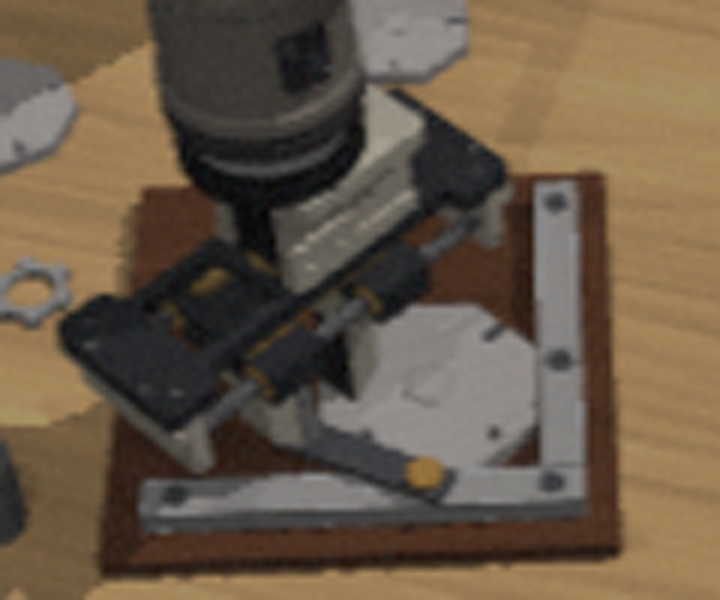

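The keeper is swinging with the pin held between the fingers at about (308,415). Continuing.

```bash
python3 -m inch '-6.9 1.3 0 0 0.3;-6.7 2 0 0 0.3;-6.4 2.8 0 0 0.3;-6 3.5 0 0 0.3;-5.6 4.2 0 0 0.3;-5 4.8 0 0 0.3;-4.4 5.4 0 0 0.3;0 0 0 0 0.3'
python3 - <<'E'
from h import *
p=st()
c=cams.read_camera("scene")["color"][:,:,::-1][150:250,150:270]
cv2.imwrite("pics/s11.png",cv2.resize(c,None,fx=6,fy=6,interpolation=2))
E
```

```text
time: 9.37
tool_pos: [0.6026, 0.0871, 0.2218]
tool_rot: [-1.619, 1.57, 2.624]
contact_force: [0.3, 0.6, -0.1]
opening: 0.0276
t 9.37 p [602.6  87.1 221.8] jig [27.1 18.5] jaw yaw in jig deg -44.9 x [-0.001  0.001 -1.   ] q [0.02 0.68 1.5  0.   0.97 0.49] F [ 0.3  0.6 -0.1] op 0.0276
```

View pics/s11.png

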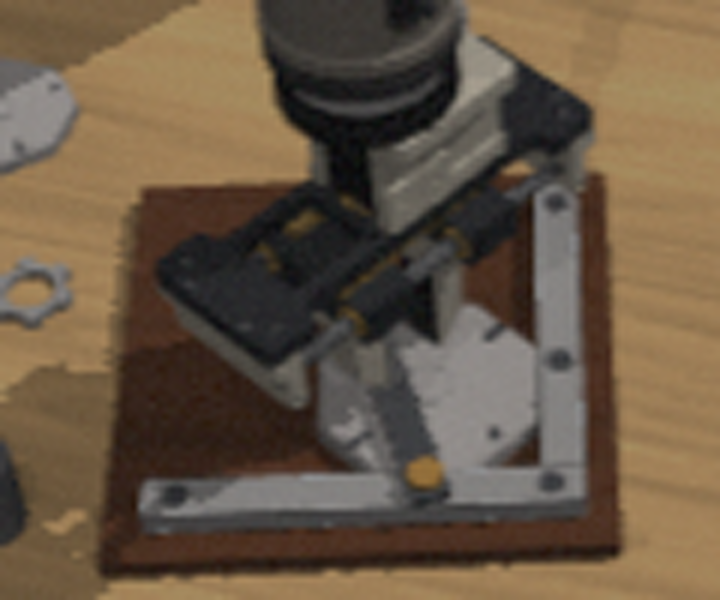

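```bash
python3 -m inch '-3.4 5.5 0 0 0.3;-2.6 5.5 0 0 0.3;-1.5 4 0 0 0.3;0 0 0 0 0.3'
python3 -m inch '-0.6 1.9 0 0 0.3;0 0 0 0 0.3'
python3 -m inch '-0.6 1.9 0 0 0.3;0 0 0 0 0.3'
python3 - <<'E'
from h import *
p=st()
c=cams.read_camera("scene")["color"][:,:,::-1][150:250,150:270]
cv2.imwrite("pics/s12.png",cv2.resize(c,None,fx=6,fy=6,interpolation=2))
E
```

```text
time: 9.75
tool_pos: [0.5957, 0.1016, 0.2217]
tool_rot: [-1.865, 1.57, 2.378]
contact_force: [-0.4, -0.2, 0.6]
opening: 0.0279
time: 9.92
tool_pos: [0.5954, 0.1029, 0.2217]
tool_rot: [-2.14, 1.571, 2.103]
contact_force: [0.8, 0.1, -1.1]
opening: 0.0275
time: 10.08
tool_pos: [0.595, 0.1045, 0.2217]
tool_rot: [1.538, 1.57, -0.503]
contact_force: [-0.4, 0.2, 0.2]
opening: 0.0275
t 10.08 p [595.  104.5 221.7] jig [25.2 37.4] jaw yaw in jig deg -45.0 x [ 0. -0. -1.] q [ 0.05  0.67  1.51 -0.    0.96  0.52] F [-0.4  0.2  0.2] op 0.0275
```

View pics/s12.png

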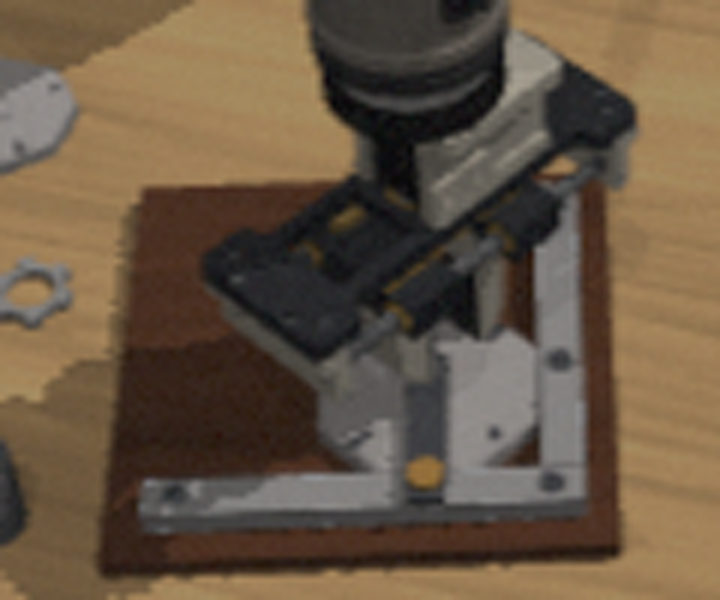

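The arm is nearly perpendicular to the bar but shows no stop force yet. Nudging further until the force shows.

```bash
python3 -m inch '-0.6 1.9 0 0 0.3;0 0 0 0 0.3'
python3 -m inch '-0.6 1.9 0 0 0.3;0 0 0 0 0.3'
```

```text
time: 10.3
tool_pos: [0.5949, 0.1056, 0.2219]
tool_rot: [1.416, 1.568, -0.625]
contact_force: [4.1, -5.3, -1.4]
opening: 0.0278
time: 10.47
tool_pos: [0.5949, 0.1067, 0.222]
tool_rot: [1.386, 1.566, -0.655]
contact_force: [5.7, -9.9, -2.9]
opening: 0.0275
```

There is a clear stop reaction of about 11 N along the pushing direction. Letting go: centring the pin in the gap, opening, then rising straight up.

```bash
python3 -m inch '-0.3 1 0 0 0.3;0 0 0 0 0.3'; python3 -m inch '1 -2 0 0 0.3;3 -2 0 0 0.4;2 -1 0 0 0.45;0 0 0 0 0.45;0 0 12 0 0.45;0 0 25 0 0.45;0 0 30 0 0.45;0 0 30 0 0.45'
python3 -m inch '-25 -25 10 0 0.45;-30 -25 10 0 0.45;-30 -25 10 0 0.45;-30 -25 0 0 0.45;-30 -25 0 0 0.45;-10 -25 0 0 0.45;0 0 0 0 0.45;0 0 0 0 0.45'
python3 - <<'E'
from h import *
p=st()
for n in("scene","top"):
  c=cams.read_camera(n)["color"][:,:,::-1]; cv2.imwrite(f"pics/{n}13f.png",c)
  c=c[180:250,190:283] if n=="scene" else c[140:240,255:355]
  cv2.imwrite(f"pics/{n}13.png",cv2.resize(c,None,fx=6 if n=="top" else 8,fy=6 if n=="top" else 8,interpolation=2))
E
```

```text
time: 10.63
tool_pos: [0.5949, 0.1071, 0.222]
tool_rot: [1.369, 1.565, -0.672]
contact_force: [7.1, -10.8, -3.5]
opening: 0.0275
time: 11.3
tool_pos: [0.599, 0.1046, 0.3203]
tool_rot: [-1.167, 1.57, 3.076]
contact_force: [1.0, 0.2, -0.3]
opening: 0.0412
time: 11.97
tool_pos: [0.4439, -0.0463, 0.3499]
tool_rot: [1.94, 1.569, -0.103]
contact_force: [0.2, 0.3, -0.3]
opening: 0.041
t 11.97 p [443.9 -46.3 349.9] jig [-165.1  -59.2] jaw yaw in jig deg -45.1 x [ 0.002 -0.    -1.   ] q [-0.28  0.26  1.81  0.    1.07  0.2 ] F [ 0.2  0.3 -0.3] op 0.041
```

View pics/scene13.png

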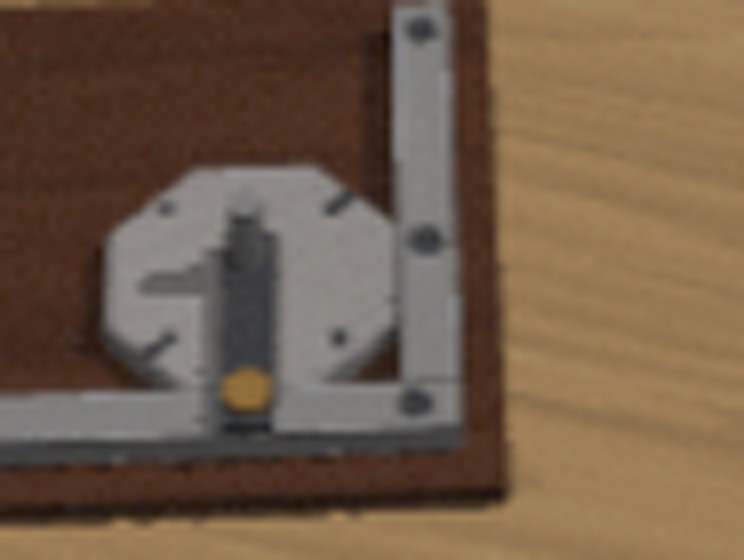

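View pics/top13.png

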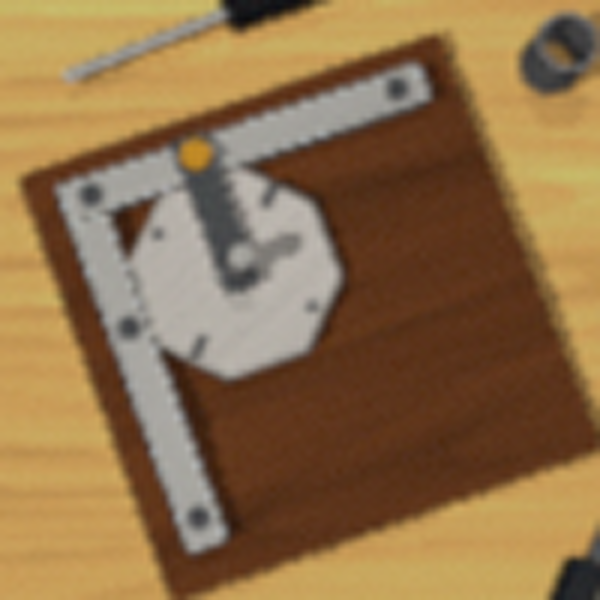

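View pics/scene13f.png

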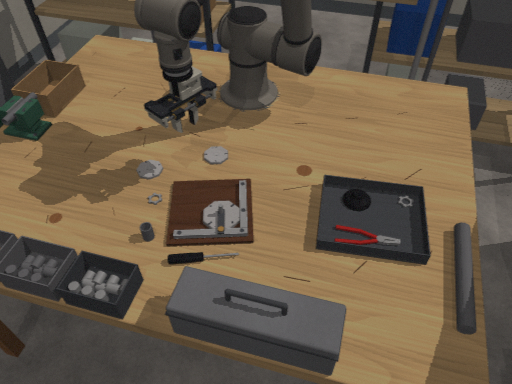

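The keeper lies over the cover, with the pin top at scene crop (244,203) and top crop (242,258). The cover looks unmoved. I'll check the angle and the overlays numerically.

```bash
python3 - <<'E'
from h import *
s=cams.read_camera("scene");t=cams.read_camera("top")
for a in (1.4,1.5,1.57,1.6):
    L=[[.09-.06*np.sin(a),.03-.06*np.cos(a),.061]]
    print(a,(proj(s,place(PJ,L))-[190,180])*8+3.5+[5.4,-8.5],(proj(t,place(PJ,L))-[255,140])*6+2.5+[-3,0])
h=jig(30,30)
k=12;x0,y0=262,155
P=(proj(t,place([h[0],h[1],PJ[2]],octo(.024)))+[-.5,0]-[x0,y0])*k+5.5
im=cv2.resize(t["color"][y0:y0+50,x0:x0+56,::-1],None,fx=k,fy=k,interpolation=2)
cv2.polylines(im,[np.round(P*16).astype(int).reshape(-1,1,2)],True,(0,255,0),1,cv2.LINE_AA,4)
cv2.imwrite("pics/o3.png",im)
E
```

```text
1.4 [[214.41601867 206.69441641]] [[260.951327   247.96148004]]
1.5 [[232.31860024 204.45090532]] [[249.95409238 253.31996188]]
1.57 [[244.90748671 203.68267488]] [[241.93968586 256.41309529]]
1.6 [[250.30100856 203.55674899]] [[238.43675951 257.5680239 ]]
```

View pics/o3.png

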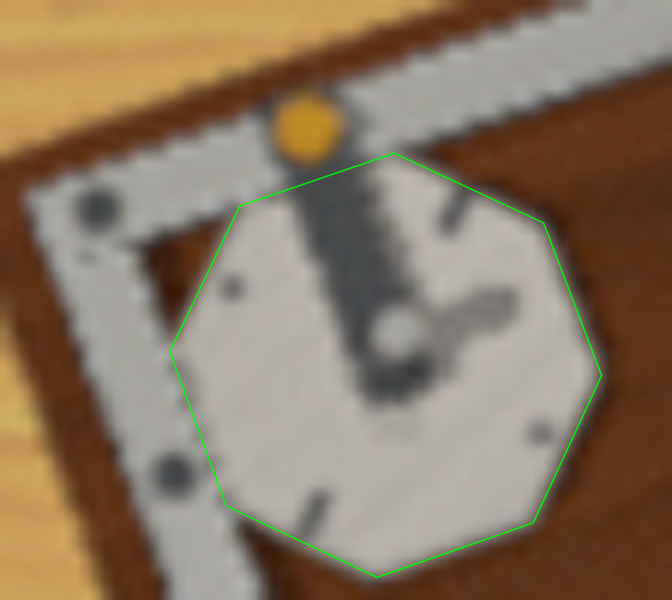

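The keeper reads about 1.57 rad in both cameras, and the cover matches the home outline. Handing in.

```bash
python3 -c "
from cell import workorder
print(workorder.hand_in())"
```

```text
the job is handed in; nothing more can be done
None
```

The cover is in the corner against both stop bars, the keeper is swung over it to its end stop, and the job is handed in at about 12 s of the 70 s allowed. No verdict came back.

- **Cover:** I pushed the largest octagon on its diagonal flat with the closed fingers until the reaction was similar on both axes, about 17 N and 14 N.
- **Keeper:** I led the pin between the parted fingers to the end stop, where about 13 N of reaction built up. Then I released it and withdrew.

**Last checks**
- The cover matches the predicted home outline in the top view, and the keeper pin reads about 1.57 rad in both cameras.
- The robot is clear of the jig and touching nothing. In the last scene picture the bystander parts look to be where they started, though I did not measure them.

**Disagreements:** After the push, fits from hand-read corner points put the cover about 1.5 mm off home (top view) and about 6 mm off (scene view, four of its six vertices on one side). Both showed a turn of about 1 degree. I put this down to reading error and the calibration offset, because the overlays, once shifted to match the keeper pivot, fitted at home with no visible turn.

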